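Set and lock a polariser rotation dial

TASK

Set the polariser's rotation dial: with the fingertips, push the upright post on the black dial round until the dial's white index line lines up with the long scale line at which the tall marker pin stands, then push the lock lever by its knob all the way over to its stop so that it stays there, the dial still lined up. Only push, and gently; do not pinch or grip anything, and leave the jar, the metal ring and the vial standing where they are.

Things in the scene. Friction and masses are not known exactly. Their poses are not given: they have to be found in the camera images.
- stage: bolted-down aluminium flange, 190 mm across, 12 thick; lug 110 mm wide reaches 170 mm along +y. Origin: dial axis at table top, z up. Black scale lines every 10 deg from -90 to 90 about -x; those at +-40 and +-70 are long and end at holes 85.5 mm from the axis: one holds the marker pin, three have flat plugs 3 mm high. Near the lever a stop block, top 28 mm up. Place and yaw vary
- dial: black dial, 120 mm across, top 24 mm above the table, turning about a vertical axis. Origin on the axis 12 mm above the table, z up, x along its white index line (48 to 60 mm out, and down the rim). Starts with x within 15 deg of the stage's -x, turns 126 deg either way from there, stays where left; about 3 N at the post. Central polariser, 43 mm across, stands 4 mm above it
- dial_post (a point): top centre of the upright steel push post on the dial: 12 mm in diameter, 30 mm tall, from 24 to 54 mm above the table, 41 mm from the axis, on the same radius as the index line
- marker_pin: upright steel pin, 11 mm in diameter, that stands 24 mm above the flange (top 36 mm above the table) in one of the four holes, 85.5 mm from the dial's axis, at the end of the target scale line. Origin at the centre of its foot, 12 mm above the table. Fixed
- lock_lever (a joint): angle (rad) of the flat steel lock lever on the lug: 0 to 0.2 at the start (released), 1.2 at its stop (locked). Vertical axis; grows clockwise seen from above: the lever points along the stage's +y turned counter-clockwise by (0.6 - value), so the knob goes from the -x to the +x side. Stays where left, does not brake the dial; about 2 N at the knob
- lever_knob (a point): top centre of the lever's upright black knob: 12 mm in diameter, 58 mm from the lever's pivot, top 47 mm above the table; the lever's flat bar, 12 mm wide, lies below it, its top 29 mm above the table
- lever_pivot (a point): top of the lever's hub on its turning axis, 30 mm above the table and 95 mm from the dial's axis along the stage's +y; a screw 10 mm across stands 3 mm above it
- jar_amber: bystander: brown jar with a black cap, 48 mm in diameter, 74 mm tall, loose, origin at the centre of its foot
- centring_ring: bystander: metal and rubber vacuum centring ring lying flat, 36 mm across, 8 mm high, loose, origin at the centre of its underside
- vial: bystander: small capped vial, 24 mm in diameter, 45 mm tall, loose, origin at the centre of its foot

How it is judged:
By the outcome, as a careful person would: the job done as asked, in the order asked, and still so for the second after the job is handed in, with the robot touching nothing.
It also fails if it takes over 61 s, if anything falls off the work surface, if the arm or the gripper's body presses on something with over 40 N, if the wrist force passes 120 N, or if a joint passes its speed limit or range.

ROBOT

A 6-joint arm with a two-finger parallel gripper is mounted at the origin on a cart in front of the work surface, level with it; the furniture and walls round the work are solid. World frame = base frame: x ahead of the robot, y to its left, z up, the work surface at z = 0. Lengths are in m, angles in rad, forces in N, time in s.
With the tool pointing down it reaches from about 0.275 to 0.975 m from the base axis. Payload 8.4 kg.
Tool frame: the origin (TCP) lies between the finger pads; the fingertips stand 14 mm ahead of it and the grasp point (between the pads) lies 5 mm behind it; z points along the fingers, y is the line along which they close (so a half turn about z gives the same grasp; the last joint's range is limited). The gripper opens to 92 mm and grips with 3 to 60 N. Pads are 20 mm wide; open, the fingers measure 128 mm over their backs; the gripper's body (75 mm by 189 mm) begins 69 mm behind the grasp point.
Start: joints at [-1.204, 0.353, 1.633, -0, 1.155, -0.002], TCP at [0.225, -0.583, 0.229] pointing down, gripper open.
Joint ranges: [-2.63, 2.63], [-0.92, 2.1], [0.06, 2.66], [-1.3, 4.44], [0, 2.69], [-3.02, 3.02]. Speed limits (rad/s): [2.22, 2.22, 2.79, 3.14, 3.14, 3.14].

INTERFACE

Orientations are given as a 3x3 rotation matrix whose columns are the frame's x, y, z axes.
In Python, from cell import manip gives the robot as it stands. The module is installed in compiled form; this text tells all that it offers. Calls block until the motion is done:
- manip.move_ptp(position, orientation): joint-space move of the TCP to a pose.
- manip.move_linear(position, rotation=None, rate=0.15): straight line of the TCP; rotation=None keeps the orientation; rate is the mean speed in m/s.
- manip.goto_joints(angles): joint-space move.
- manip.let_go() and manip.close_gripper(force=None): open the fingers fully, or close them until they stop; force is the grip in N (None keeps the last).
- manip.wait(seconds).
- manip.inverse_kinematics(position, orientation): joint angles nearest the present ones, or None.
- manip.read_camera(name): name is "scene" or "top" or "wrist"; returns a dict with "img" (480x640x3 uint8, red, green, blue), "fx", "fy", "cx", "cy" (pixels), "eye" and "rotation" of the camera in the world; the wrist camera has in their place "hand_eye" (4x4, takes a point from camera to tool coordinates, whose origin is the TCP and whose axes are the flange's). Camera axes: x right, y down, z forward; pixel columns grow to the right and rows downward; lengths in m; the calibration is good to about 2 mm. The wrist camera is an equidistant fisheye: a pixel r from the principal point sees the ray r / f radians off the axis. A picture is of the moment at which its call begins: read the wrist's pose just before it. There is no depth.
A pose or a line that the arm cannot do raises manip.Unreachable and nothing moves.
- manip.close_job(): hands the job in; it is judged then, once.
Trained networks look in a picture, given as the dict that the camera call returned (one of the last four; its "shot" number tells which), for a name from the list of things; names that differ only in an ending like _2 or _b are one class to them, and where a whole thing is asked for, a point or a joint stands for the part that bears it (a point fixed in the world has none). Each returns a list of dicts, best first, with "p" (0 to 1); they miss things now and then, are a little off and sometimes report something else, mostly with a low value. They report only what shows in the picture. A call takes as long as a camera call.
- manip.boxes_of(picture, target): "box" ([left, top, right, bottom] in pixels, round what is visible of it).
- manip.trace(picture, target): "pixels" (480x640 bool, what is visible of it) and "box" ([left, top, right, bottom] in pixels, round what is visible of it).
Readings, each from a call of its own:
- manip.get_t(): time.
- manip.get_qpos(): joint angles.
- manip.get_joint_velocities(): joint speeds.
- manip.get_joint_efforts(): joint torques, N m.
- manip.get_position(): TCP position.
- manip.get_orientation(): TCP orientation.
- manip.get_wrist_force(): force on the tool from outside, world axes, zero at the start.
- manip.get_wrist_torque(): the same for the moment, N m.
- manip.get_gripper_width(): finger opening in m.
- manip.get_gripper_force(): force on a finger pad.
Only numpy, scipy, OpenCV 4.12 (cv2) and the standard library are available. Lean on these libraries where they do the work, as an engineer would, in place of code of your own. Each camera call takes 0.05 s, during which the arm holds its last target. There are 200 camera calls.

## Working session

There is one attempt and no reset: what is moved stays moved. The work goes in short steps, each a Python script; the robot and the scene stay as the last script left them, time stands still between calls to the robot, and variables do not carry over. Pictures are saved under pics/ and viewed, at most 10 in all, crops included, and the job is handed in when it is done.

```bash
mkdir -p pics
cat > h.py <<'E'
import numpy as np, cv2
from cell import manip
def ray(c,uv):
    d=np.array([(uv[0]-c["cx"])/c["fx"],(uv[1]-c["cy"])/c["fy"],1.]); return np.array(c["rotation"])@d
def onz(c,uv,z):
    e=np.array(c["eye"]); d=ray(c,uv); return e+d*(z-e[2])/d[2]
def proj(c,p):
    q=np.array(c["rotation"]).T@(np.array(p)-np.array(c["eye"])); return np.array([c["fx"]*q[0]/q[2]+c["cx"],c["fy"]*q[1]/q[2]+c["cy"]])
E
python3 - <<'E'
from h import *
print(manip.get_t(),manip.get_gripper_width(),manip.get_orientation())
for n in("top","scene"):
    c=manip.read_camera(n); cv2.imwrite(f"pics/{n}0.png",c["img"][:,:,::-1]); print(n,c["eye"],np.round(c["rotation"],3).tolist(),c["fx"],c["cx"],c["cy"])
    for t in("stage","dial","dial_post","marker_pin","lock_lever","lever_knob","lever_pivot","jar_amber","centring_ring","vial"):
        try:
            b=manip.boxes_of(c,t)[:2]
            for x in b: print(t,round(x["p"],2),np.round(x["box"]).tolist())
        except Exception as e: print(t,e)
E
```

```text
0.0 0.09175440098150106 [[ 9.32763713e-01  3.60488020e-01 -4.93764531e-04]
 [ 3.60488357e-01 -9.32762730e-01  1.35439227e-03]
 [ 2.76770357e-05 -1.44132433e-03 -9.99998961e-01]]
top [ 0.35094577 -0.04746474  1.02109203] [[0.023, -0.993, 0.119], [-1.0, -0.025, -0.018], [0.021, -0.119, -0.993]] 573.9510017469594 318.0956518039018 239.1318540376883
stage 0.98 [164.0, 149.0, 318.0, 250.0]
dial 0.77 [232.0, 167.0, 297.0, 238.0]
dial_post 0.56 [232.0, 168.0, 307.0, 237.0]
marker_pin 0.49 [435.0, 216.0, 453.0, 235.0]
marker_pin 0.42 [302.0, 224.0, 309.0, 233.0]
lock_lever 0.85 [181.0, 204.0, 224.0, 239.0]
lock_lever 0.43 [168.0, 151.0, 316.0, 254.0]
lever_knob 0.95 [181.0, 209.0, 220.0, 238.0]
lever_pivot 0.86 [183.0, 205.0, 222.0, 238.0]
jar_amber 0.91 [410.0, 283.0, 446.0, 311.0]
centring_ring 0.5 [433.0, 217.0, 453.0, 237.0]
scene [-0.20930455  0.32660709  1.02240121] [[-0.494, -0.666, 0.559], [-0.869, 0.379, -0.317], [-0.0, -0.642, -0.766]] 605.8300203467547 314.4386555513398 231.06275749418387
stage 0.79 [185.0, 214.0, 310.0, 314.0]
dial 0.73 [236.0, 225.0, 290.0, 273.0]
dial_post 0.85 [235.0, 222.0, 290.0, 274.0]
dial_post 0.53 [213.0, 265.0, 235.0, 297.0]
marker_pin 0.54 [302.0, 240.0, 305.0, 253.0]
lock_lever 0.5 [213.0, 266.0, 235.0, 298.0]
lever_knob 0.7 [215.0, 265.0, 233.0, 296.0]
lever_knob 0.69 [185.0, 215.0, 310.0, 314.0]
lever_pivot 0.86 [211.0, 266.0, 236.0, 298.0]
vial 0.23 [214.0, 265.0, 236.0, 298.0]
```

View pics/top0.png

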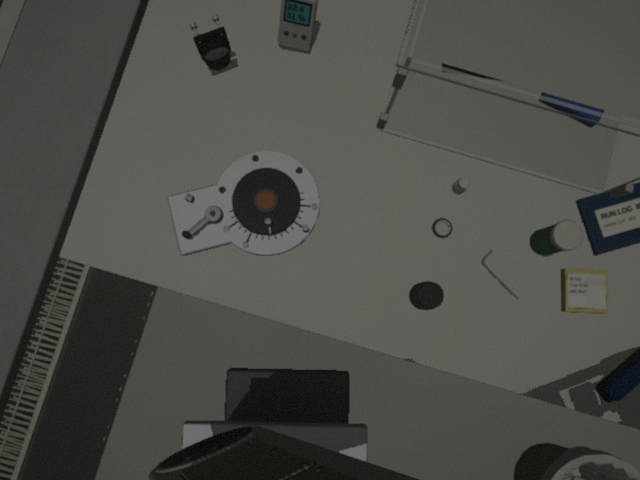

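View pics/scene0.png

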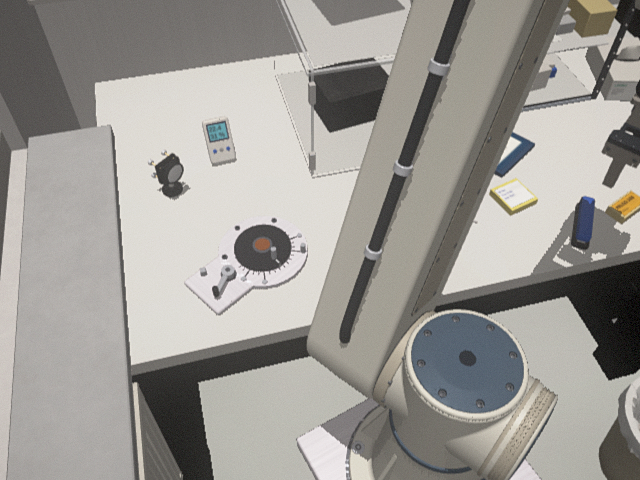

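The top view shows the stage centred near (272,202). The lug is to the left with the lever at (205,220), the post is near (268,221), and the marker is on the lower-right side. I'll go above it for a closer wrist picture.

Run:
```python
from h import *
c=manip.read_camera("top")
ctr=onz(c,(272,202),.012); lev=onz(c,(215,213),.03); print(ctr,lev)
for n in("jar_amber","centring_ring","vial"):
    for b in manip.boxes_of(c,n)[:1]: print(n,b["p"],b["box"],onz(c,((b["box"][0]+b["box"][2])/2,(b["box"][1]+b["box"][3])/2),.03))
w=manip.read_camera("wrist"); print(np.round(w["hand_eye"],3),w["fx"],w["cx"],w["cy"])
R=np.array([[1,0,0],[0,-1,0],[0,0,-1.]])
p=np.array([ctr[0],ctr[1]+.0,.30]);print(manip.inverse_kinematics(p,R))
manip.move_ptp(p,R)
P=manip.get_position();O=manip.get_orientation()
w=manip.read_camera("wrist"); np.savez("w1.npz",P=P,O=O,img=w["img"],he=w["hand_eye"],k=[w["fx"],w["fy"],w["cx"],w["cy"]])
cv2.imwrite("pics/w1.png",w["img"][:,:,::-1])
for t in("dial","dial_post","marker_pin","lever_knob","lever_pivot","stage"):
    for x in manip.boxes_of(w,t)[:2]: print(t,round(x["p"],2),np.round(x["box"]).tolist())
print(manip.get_t(),P,manip.get_qpos())
```

```text
[0.53655266 0.01801968 0.012     ] [0.51111935 0.11534975 0.03      ]
jar_amber 0.56 [410.9, 280.3, 446.8, 310.6] [ 0.37690637 -0.25875433  0.03      ]
centring_ring 0.57 [432.6, 216.3, 452.4, 235.8] [ 0.49855396 -0.28274569  0.03      ]
vial 0.56 [452.7, 179.8, 471.9, 195.1] [ 0.56841096 -0.31808823  0.03      ]
[[ 0.    -0.958 -0.287  0.083]
 [ 1.     0.     0.001 -0.001]
 [-0.001 -0.287  0.958 -0.157]
 [ 0.     0.     0.     1.   ]] 371.64829954431775 318.7936151189111 243.45967119694978
[ 3.07775117e-02  1.51374142e-01  1.73761538e+00 -4.44089210e-16
  1.25260314e+00  1.60157384e+00]
dial 0.57 [261.0, 155.0, 361.0, 254.0]
dial_post 0.6 [260.0, 151.0, 361.0, 255.0]
marker_pin 0.39 [361.0, 236.0, 374.0, 249.0]
lever_knob 0.79 [199.0, 213.0, 249.0, 266.0]
lever_pivot 0.64 [193.0, 216.0, 248.0, 267.0]
stage 0.62 [175.0, 125.0, 389.0, 278.0]
4.1167 [0.53659173 0.01739007 0.29989027] [3.03410345e-02 1.51444525e-01 1.73759887e+00 1.22730015e-05
 1.25259976e+00 1.60152623e+00]
```

View pics/w1.png

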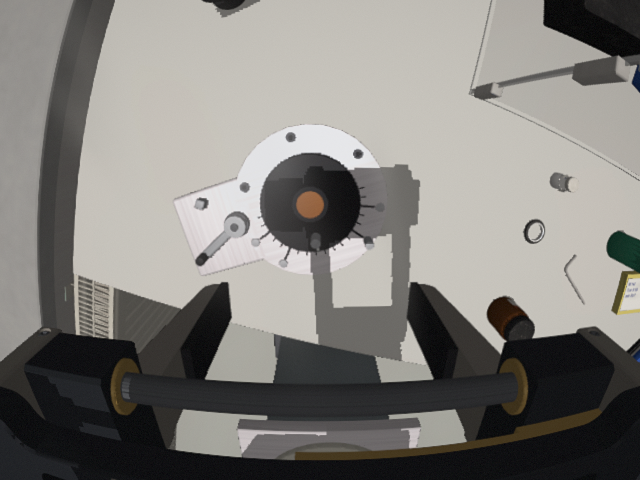

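The wrist view shows the dial at (310,203), post (316,241), lever hub (235,226), knob (202,259). There are long-line ends at (380,207), (368,243), (284,263) and (256,242), and the one at (368,243) looks like the pin. Next I'll rectify the picture for a precise fit.

```bash
cat >> h.py <<'E'
def wproj(P,O,he,k,X):
    """world points -> fisheye pixels"""
    X=np.asarray(X,float); t=(X-P)@np.asarray(O); he=np.asarray(he)
    q=(t-he[:3,3])@he[:3,:3]
    rho=np.hypot(q[...,0],q[...,1])+1e-12; th=np.arctan2(rho,q[...,2])
    return np.stack([k[2]+k[0]*th*q[...,0]/rho,k[3]+k[1]*th*q[...,1]/rho],-1)
def rect(P,O,he,k,img,c,z,half,px):
    """ortho view: image right = -y world, down = -x world, centre c"""
    n=int(2*half/px); g=(np.arange(n)+.5)*px-half
    V,U=np.meshgrid(g,g,indexing='ij')
    m=wproj(P,O,he,k,np.stack([c[0]-V,c[1]-U,np.full_like(U,z)],-1)).astype(np.float32)
    return cv2.remap(img,m[...,0],m[...,1],cv2.INTER_LINEAR)
E
python3 - <<'E'
from h import *
d=np.load("w1.npz");c=[.5365,.04]
a=[d[x] for x in("P","O","he","k","img")]
r=rect(*a,c,.012,.14,.0004)
hsv=cv2.cvtColor(rect(*a,c,.028,.14,.0004),cv2.COLOR_RGB2HSV)
o=((hsv[...,0]<20)&(hsv[...,1]>110)&(hsv[...,2]>60)).astype(np.uint8); o=cv2.morphologyEx(o,cv2.MORPH_OPEN,np.ones((5,5)))
n,l,s,ce=cv2.connectedComponentsWithStats(o); i=1+s[1:,4].argmax(); u,v=ce[i]
print("polariser world z.028",c[0]-((v+.5)*.0004-.14),c[1]-((u+.5)*.0004-.14),s[i]*.4)
r=cv2.convertScaleAbs(r,alpha=1.3,beta=25)
cv2.imwrite("pics/r1.png",cv2.resize(r,(600,600))[:,:,::-1])
E
```

```text
polariser world z.028 0.5385655876997775 0.02881484928181268 [ 135.2  122.    32.    32.  1977.2]
```

View pics/r1.png

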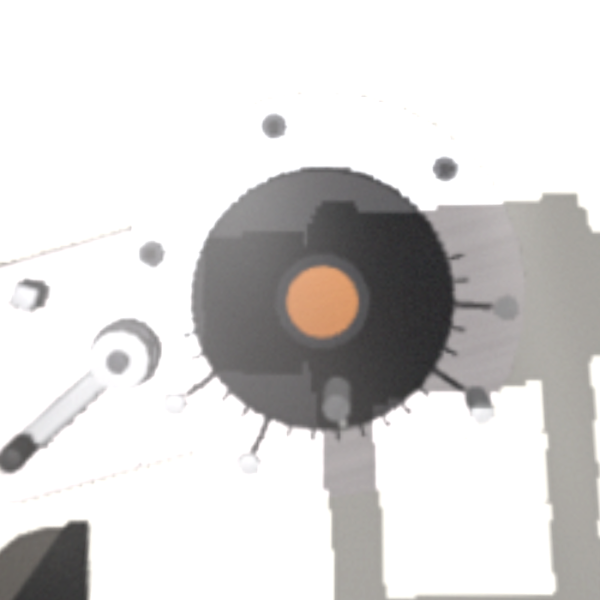

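The three plugs sit at r≈85 mm and image angles −54, −24 and +86.4°. That puts the stage's −x at about 16.1° and the pin at the +40 line, so the target yaw is about 236.1°. The index is now at about 188.4°. I'll push to about 5° short and then look.

```bash
cat >> h.py <<'E'
C=np.array([.5386,.0288]); D=np.pi/180
def u(a): return np.array([np.cos(a*D),np.sin(a*D)])
def Rxy(xa):  # tool down, x axis at yaw xa deg
    x=np.r_[u(xa),0]; z=np.array([0,0,-1.]); return np.column_stack([x,np.cross(z,x),z])
def orbit(c,r,a,s,sgn,z):
    """tool behind a post at yaw a, pushing in sgn (+1 ccw): centre s behind it; tool x opposes the push"""
    t=sgn*u(a+90); return np.r_[c+r*u(a)-s*t,z], Rxy(a+(-90 if sgn>0 else -90+0))
def look(name,c,xa,z=.26):
    p=np.r_[c,z]; manip.move_ptp(p,Rxy(xa)); manip.wait(.15)
    P=manip.get_position();O=manip.get_orientation(); w=manip.read_camera("wrist")
    np.savez(name+".npz",P=P,O=O,img=w["img"],he=w["hand_eye"],k=[w["fx"],w["fy"],w["cx"],w["cy"]])
    return w
def F(): return np.array(manip.get_wrist_force())
E
python3 - <<'E'
from h import *
f0=F(); manip.close_gripper()
Z=.054
p,R=orbit(C,.041,188.4,.028,1,Z)
manip.move_ptp(np.r_[p[:2],.11],R); print("q",manip.get_qpos()[5],F()-f0)
manip.move_linear(p,rate=.1); f0=F()
for a,s in [(188.4,.022)]+[(x,.016) for x in np.arange(188.4,231.1,6.1)]:
    p,R=orbit(C,.041,a,s,1,Z); manip.move_linear(p,R,rate=.04)
    f=F()-f0; print(round(a,1),np.round(f,1),"tang",round(f[:2]@u(a+90),1))
    if np.linalg.norm(f)>20: print("STOP");break
p,R=orbit(C,.041,a,.026,1,Z); manip.move_linear(p,R,rate=.08)
manip.move_linear(np.r_[p[:2],.12],rate=.15)
w=look("w2",C,236)
print(manip.get_t(),manip.get_qpos())
d=np.load("w2.npz")
r=rect(d["P"],d["O"],d["he"],d["k"],d["img"],C,.024,.11,.0004)
cv2.imwrite("pics/w2.png",cv2.resize(r,(600,600))[:,:,::-1])
E
```

```text
q -0.046616035638215834 [ 0.56044087 -1.34135329  0.15617371]
188.4 [-0.6 -0.7  0.5] tang 0.6
188.4 [-0.2 -0.6  1.1] tang 0.5
194.5 [ 0.2 -1.  -0.1] tang 1.0
200.6 [0.4 1.  0.5] tang -0.8
206.7 [-1.2  0.3  1.2] tang -0.8
212.8 [-0.6 -0.4  0.9] tang -0.0
218.9 [-1.  -0.4 -0.7] tang -0.3
225.0 [-0.9 -0.   1.4] tang -0.6
12.4417 [ 5.05878730e-02  1.89767221e-01  1.78215429e+00 -2.70839924e-05
  1.17027135e+00 -2.49712528e+00]
```

View pics/w2.png

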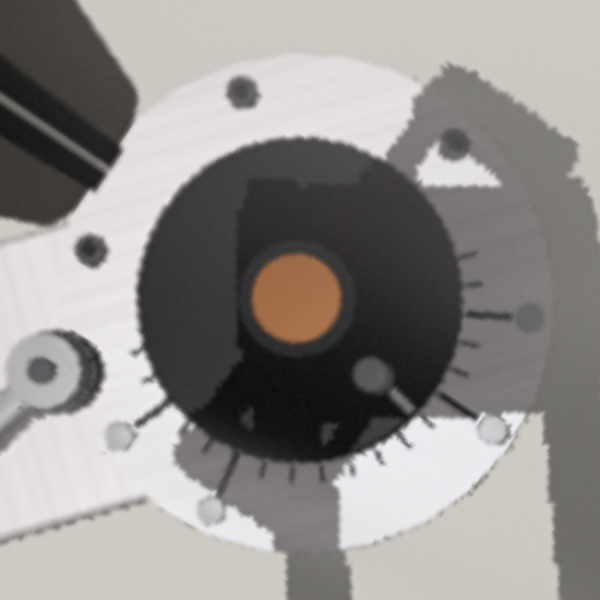

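The dial turned. The polariser is at (297,299), the index runs (388,388)–(412,415) at about 45° image angle, and the target line with the pin is at (440,393)–(492,430). I'll measure both with polar profiles.

```bash
cat >> h.py <<'E'
def measure(name,guess):
    d=np.load(name+".npz"); a=[d[x] for x in("P","O","he","k")]; img=d["img"]
    r=rect(*a,img,C,.028,.04,.0002); h=cv2.cvtColor(r,cv2.COLOR_RGB2HSV)
    o=((h[...,0]<20)&(h[...,1]>110)&(h[...,2]>50)).astype(np.uint8); o=cv2.morphologyEx(o,cv2.MORPH_OPEN,np.ones((5,5)))
    m=cv2.minEnclosingCircle(max(cv2.findContours(o,0,2)[0],key=cv2.contourArea)); (uu,vv),rr=m
    c=np.array([C[0]-(vv*.0002-.04),C[1]-(uu*.0002-.04)])
    g=img.astype(np.float32).mean(2)
    def prof(z,r0,r1,angs):
        A,Rr=np.meshgrid(angs*D,np.linspace(r0,r1,12),indexing='ij')
        X=np.stack([c[0]+Rr*np.cos(A),c[1]+Rr*np.sin(A),np.full_like(A,z)],-1)
        px=wproj(*a,X).astype(np.float32); v=cv2.remap(g,px[...,0],px[...,1],cv2.INTER_CUBIC)
        return np.median(v,1)
    def peak(z,r0,r1,a0,wid,sign):
        an=np.arange(a0-wid,a0+wid,.1); v=prof(z,r0,r1,an)*sign
        i=v.argmax(); b=np.median(v[max(0,i-50):i+50]); w=np.clip(v-(b+.4*(v[i]-b)),0,None); w[np.abs(an-an[i])>3]=0
        return round((w*an).sum()/w.sum(),2),round(v[i]-b,1)
    S=226.1+10
    lines={k:peak(.012,.066,.078,196.1+k,4,-1) for k in(-70,-40,40,70)}
    idx=peak(.024,.050,.0585,guess,8,1)
    print("centre",c,"r",rr*.2,"lines",lines,"index",idx); return c,lines,idx
E
python3 -c "
from h import *
measure('w2',225)
# parallax check: the same against shifted height
"
```

```text
centre [0.53867752 0.02963065] r 16.287351989746096 lines {-70: (np.float64(126.26), np.float32(156.6)), -40: (np.float64(156.24), np.float32(55.0)), 40: (np.float64(236.33), np.float32(88.5)), 70: (np.float64(266.22), np.float32(61.0))} index (np.float64(225.81), np.float32(70.3))
```

The lines fit to better than 0.1°, giving a target of 236.26° against an index at 225.81°. The 0.8° excess is explained by the 0.8 mm centre correction. Now the final push.

```bash
sed -i 's/^C=np.array.*; D/C=np.array([.5387,.0296]); D/' h.py
python3 - <<'E'
from h import *
Z=.054
p,R=orbit(C,.041,225.8,.026,1,Z)
manip.move_ptp(np.r_[p[:2],.11],R)
manip.move_linear(p,rate=.12)
for a in (226,231,236.2):
    p,R=orbit(C,.041,a,.016,1,Z); manip.move_linear(p,R,rate=.03)
print(manip.get_position()-p)
p,R=orbit(C,.041,a,.026,1,Z); manip.move_linear(p,R,rate=.08)
manip.move_linear(np.r_[p[:2],.12],rate=.15)
look("w3",C,236); measure("w3",236.2); print(manip.get_t())
# knob / pivot from the wrist view
d=np.load("w3.npz"); piv=C+.095*u(106.26)
r=rect(d["P"],d["O"],d["he"],d["k"],d["img"],piv,.047,.09,.0003)
cv2.imwrite("pics/w3.png",r[:,:,::-1]); print(piv)
E
```

```text
[-1.78662911e-04  9.62714028e-05 -6.74799759e-05]
centre [0.53875431 0.02955717] r 16.326797485351562 lines {-70: (np.float64(126.3), np.float32(156.4)), -40: (np.float64(156.22), np.float32(52.4)), 40: (np.float64(236.12), np.float32(84.7)), 70: (np.float64(266.12), np.float32(61.0))} index (np.float64(236.33), np.float32(70.3))
18.0667
[0.51210033 0.1208001 ]
```

View pics/w3.png

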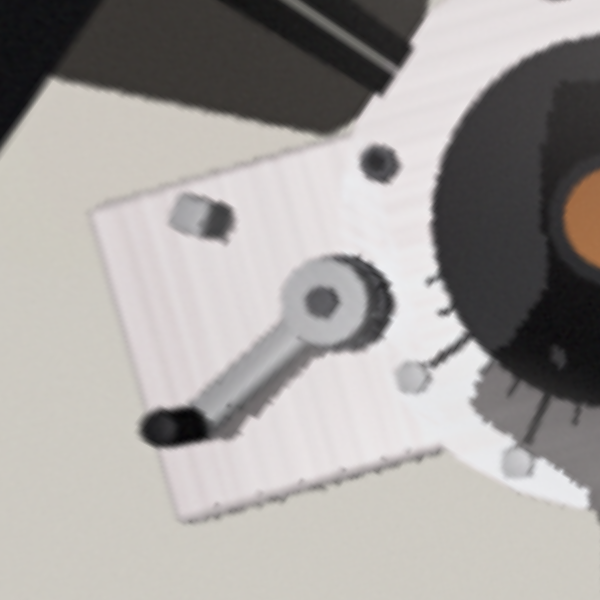

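The dial reads 236.33° against a line at 236.12°, so it is lined up to about 0.2°. The knob top at (160,427) is 57 mm from the pivot at yaw 132.2°, so the lever reads about 0.15 rad. Now push the lever to its stop at yaw 71.9°.

Run:
```python
from h import *
Z=.048; piv=C+.095*u(106.26)
def pose(a,s): return orbit(piv,.058,a,s,-1,Z)[0],Rxy(a+90)
p,R=pose(132.2,.030)
manip.move_ptp(np.r_[p[:2],.11],R); print("q6",manip.get_qpos()[5])
manip.move_linear(p,rate=.12); f0=F()
for a in list(np.arange(132,76,-7))+list(np.arange(75,67.5,-.5)):
    p,R=pose(a,.016); manip.move_linear(p,R,rate=.05 if a>75 else .02)
    f=F()-f0; t=f[:2]@u(a+90); print(round(a,1),round(t,1),end=" | ")
    if np.linalg.norm(f)>10: print("stop",f);break
p,R=pose(a,.030); manip.move_linear(p,R,rate=.08)
manip.move_linear(np.r_[p[:2],.12],rate=.15)
look("w4",C,236); measure("w4",236.2); print(manip.get_t())
d=np.load("w4.npz")
r=rect(d["P"],d["O"],d["he"],d["k"],d["img"],piv,.047,.09,.0003)
cv2.imwrite("pics/w4.png",r[:,:,::-1])
```

```text
q6 -2.0034446133849846
132 -0.0 | 125 -0.2 | 118 -1.0 | 111 -0.3 | 104 -0.6 | 97 -0.4 | 90 0.3 | 83 -0.0 | 75.0 0.7 | 74.5 1.7 | 74.0 1.3 | 73.5 1.0 | 73.0 0.9 | 72.5 1.1 | 72.0 2.7 | 71.5 4.8 | 71.0 6.7 | 70.5 8.0 | 70.0 9.9 | stop [-9.13119655  3.92488216  3.67033873]
centre [0.53864491 0.02959559] r 16.289334106445313 lines {-70: (np.float64(126.2), np.float32(151.4)), -40: (np.float64(156.21), np.float32(53.7)), 40: (np.float64(236.37), np.float32(81.6)), 70: (np.float64(266.24), np.float32(61.7))} index (np.float64(236.66), np.float32(70.4))
27.775
```

View pics/w4.png

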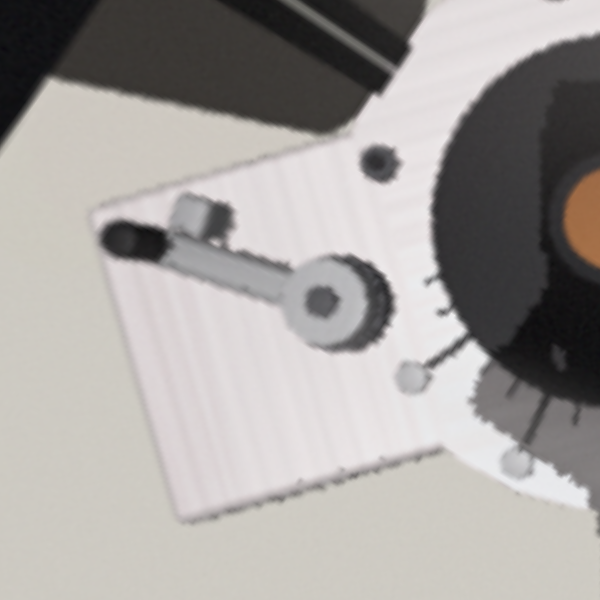

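The lever lies against its stop block: knob at (122,239), yaw about 71°, and the force began rising at 72°. The dial is still lined up to within 0.3°. Handing in.

```bash
python3 -c "
from h import *
print(manip.close_job())"
```

```text
the job is handed in; nothing more can be done
None
```

The job is handed in: the dial is lined up with the marker pin's scale line to about 0.3°, and the lock lever is pushed over against its stop. It took about 28 s of the 61 s, and I kept the arm clear of the jar, ring and vial, though I took no last picture of them.

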